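Pack the lamp-repair kit into its foam tray

TASK

Pack the lamp-repair tray: put the soldering iron, the long orange-handled screwdriver, the green solder reel and the brass lamp socket each into the foam cut-out made for it, lying or standing fully down in the cut-out, the reel and the socket upright, and let go of them. The stubby red screwdriver and the blue spool of copper wire belong to another kit: leave them where they are.

Things in the scene. Friction and masses are not known exactly. Their poses are not given: they have to be found in the camera images.
- iron_grip (a point): Loose soldering iron, cold, no cord, 282 mm long, 75 g, round. The point is on its axis in the blue grip (23 mm thick, 43 mm to -y and 41 mm to +y of the point), 12.5 mm above its underside: take it here, across the grip. +y of its frame runs along the iron to the black rear end (116 mm away), -y to the metal tip (166 mm); thickest collar 25 mm.
- screwdriver_grip (a point): Loose long cross-head screwdriver, 230 mm long, 85 g. The point is on the axis of its orange handle (29 mm thick, reaching 35 mm to -y and 60 mm to +y of the point), 14.5 mm above its underside: take it here, across the handle. +y runs to the handle's end, -y along the thin shaft to the tip (170 mm away).
- reel_centre (a point): Loose solder reel with green flanges, 60 mm in diameter and 35 mm high, standing on one flange; the point is its centre, 17.5 mm above the underside. Flanges 3 mm thick, the winding between them 48 mm in diameter. 220 g. Take it across the 60 mm flanges, from above.
- socket_centre (a point): Loose brass lamp socket (threaded lampholder), standing mouth down: body 41 mm in diameter and 38 mm high with a black band at its foot, above it a dome that narrows to a thin threaded nipple, 58 mm high in all. The point is on its axis at half the height of the body, 19 mm above the underside. 90 g. Take it across the 41 mm body, from above.
- iron_recess (a point): Target: foam insert 64 x 304 mm, black top, long slim cut-out with yellow floor, 298 mm long, 8 mm deep, 40 mm wide round the grip, 26 mm at both ends. The point is on the cut-out's floor right below where the iron's point belongs (12.5 mm above it); +y is the iron's +y. Clearance 7 to 8 mm. Foam surface 30 mm above the desk, tray rim 33 mm; tray fixed. Keep the fingertips above the foam.
- screwdriver_recess (a point): Target: foam insert beside the iron's (the two change places), cut-out 246 mm long, 8 mm deep, yellow floor, 45 mm wide for the handle (133 mm long), 24 mm for the shaft. The point is on its floor, right below where the handle's point belongs (14.5 mm above it); +y is the screwdriver's +y. Clearance 8 mm each way. Foam surface 30 mm above the desk.
- reel_recess (a point): Target: foam insert 96 x 100 mm in the same tray with a round cut-out 76 mm in diameter (the larger of the two round ones), 10 mm deep, yellow floor. The point is the centre of that floor. The two round inserts change places. Foam surface 30 mm above the desk. The third cell of that row, nearest the robot, is a black bin of screws: nothing goes there.
- socket_recess (a point): Target for the lamp socket: a foam insert 96 x 100 mm with a round cut-out 57 mm in diameter (the smaller of the two round ones), 10 mm deep, yellow floor. The point is the centre of that floor; the foam's surface is 10 mm above it, 30 mm above the desk.
- wire_spool_centre (a point): Look-alike of another kit, to be left alone: spool with blue flanges and copper wire, 78 mm in diameter and 34 mm high; the point is its centre, 17 mm above its underside.
- stubby_centre (a point): Look-alike of another kit, to be left alone: stubby screwdriver with a thick red, black-ribbed handle (33 mm thick), 96 mm long in all, lying on the desk. The point is on its axis in the handle, 16.5 mm above the desk; +y runs to the handle's end.
Things that resemble listed ones, but are neither listed nor needed, are in the scene too. Of the things that look like the part that bears reel_centre, the middle-sized one is meant.

How it is judged:
At the end, for the whole second after the job is handed in: Iron and screwdriver lie on the floors of their own cut-outs (height 4 mm, place 15 mm, direction 8 degrees); reel and socket stand on the floors of theirs (13 mm off centre, upright within 7 degrees); all released and at rest; both look-alikes within 20 mm of where they lay (horizontal distance between iron_grip and iron_recess below 0.015 m and z of iron_grip in the frame of iron_recess between 0.0085 and 0.0165 m and angle between the y axis of iron_grip and the y axis of iron_recess, either way round below 0.15 rad and horizontal distance between screwdriver_grip and screwdriver_recess below 0.015 m and z of screwdriver_grip in the frame of screwdriver_recess between 0.0105 and 0.0185 m and angle between the y axis of screwdriver_grip and the y axis of screwdriver_recess, either way round below 0.15 rad and horizontal distance between reel_centre and reel_recess below 0.013 m and z of reel_centre in the frame of reel_recess between 0.0135 and 0.0215 m and angle between each of reel_centre, socket_centre's own z axis and vertical below 0.12 rad and horizontal distance between socket_centre and socket_recess below 0.013 m and z of socket_centre in the frame of socket_recess between 0.015 and 0.023 m and linear speed of each of iron, driver, reel, lamp_socket below 0.02 m/s); the robot touches nothing.
It fails at once if the blue wire spool was moved more than 20 mm (distance of wire_spool_centre from where it was at the start of the episode above 0.02 m).
It fails at once if the stubby red screwdriver was moved more than 20 mm (distance of stubby_centre from where it was at the start of the episode above 0.02 m).
It also fails if it takes over 118 s, if anything falls off the work surface, if the arm or the gripper's body presses on something with over 40 N, if the wrist force passes 120 N, or if a joint passes its speed limit or range.

ROBOT

A 6-joint arm with a two-finger parallel gripper is mounted at the origin on the work surface; the furniture and walls round the work are solid. World frame = base frame: x ahead of the robot, y to its left, z up, the work surface at z = 0. Lengths are in m, angles in rad, forces in N, time in s.
With the tool pointing down it reaches from about 0.35 to 0.775 m from the base axis. Payload 7.3 kg.
Tool frame: the origin (TCP) lies midway between the tips of the shut fingers; the grasp point (between the pads) lies 19 mm behind it; z points along the fingers, y is the line along which they close (so a half turn about z gives the same grasp; the last joint's range is limited). The gripper opens to 92 mm and grips with 3 to 60 N. Pads are 19 mm wide; open, the fingers measure 130 mm over their backs; the gripper's body (75 mm by 190 mm) begins 47 mm behind the grasp point.
Start: joints at [-1.391, 0.342, 1.524, -0, 1.275, -0.146], TCP at [0.168, -0.497, 0.227] pointing down, gripper open.
Joint ranges: [-2.53, 2.53], [-0.77, 2.02], [0.04, 2.7], [-1, 4.14], [0.28, 2.66], [-3.11, 3.11]. Speed limits (rad/s): [2.57, 2.57, 3.14, 3.14, 3.14, 3.14].

INTERFACE

Orientations are given as a rotation vector (axis times angle).
In Python, from rig import arm gives the robot as it stands.
- The arm moves only by the tool jog_arm, never from a script. Its argument "plan" is a list that holds one entry, the list of rows, each a list of 4 numbers: the shift along the world's x, y, z in cm, then the turn about the world's z in degrees. In form: [[[tx, ty, tz, spin], ...]]. A call has 1 to 5 rows; each row is the pose to reach, as a shift and turn from the pose commanded when the call began; what a row does not reach only later rows make up. A row lasts 1/12 s, in which the tool goes at most 41.7 mm and 7.16 degrees, less where a joint would pass 70% of its speed; a pose out of reach is approached as far as the arm can. A call with a gripper value outside its range is refused whole. "claw" is the closure, from -1 (fully open) to 1 (shut), set as the call begins (left out, the last holds). The fingers move at their own pace and stop on an object; "force" is the grip in N (left out, the last holds). Time passes only in rows, so rows that repeat a pose let the fingers close. It gives the time, the measured TCP pose, the force, the opening and the grip force at its end, in the units of the state.
- arm.get_state(): the state, without advancing time (a new reading comes with each control period).
- arm.grab_frame(name): name is "scene" or "top" or "wrist"; returns a dict with "img" (384x512x3 uint8, red, green, blue), "fx", "fy", "cx", "cy" (pixels), "cam_to_world" (4x4, takes a point from camera to world coordinates); the wrist camera has in their place "mount" (4x4, takes a point from camera to tool coordinates, whose origin is the TCP and whose axes are the flange's). Camera axes: x right, y up, looking along -z (the intrinsics and any distortion apply to the point x, -y, -z); pixel columns grow to the right and rows downward; lengths in m; the calibration is good to about 2 mm. The wrist camera is an equidistant fisheye: a pixel r from the principal point sees the ray r / f radians off the axis. A picture is of the moment at which its call begins: read the wrist's pose just before it. There is no depth.
- arm.job_done(): hands the job in; it is judged then, once.
Trained networks look in a picture, given as the dict that the camera call returned (one of the last four; its "shot" number tells which), for a name from the list of things; names that differ only in an ending like _2 or _b are one class to them, and where a whole thing is asked for, a point or a joint stands for the part that bears it (a point fixed in the world has none). Each returns a list of dicts, best first, with "conf" (0 to 1); they miss things now and then, are a little off and sometimes report something else, mostly with a low value. They report only what shows in the picture. A call takes as long as a camera call. They do not tell look-alikes from the thing itself.
- arm.regions_of(name, picture): "mask" (384x512 bool, what is visible of it) and "extent" ([left, top, right, bottom] in pixels, round what is visible of it).
- arm.landmark_of(name, picture): "pixel" ([row, column] in pixels: a listed point, or the origin of a listed thing).
The state is a dict: "time_s": time; "q": joint angles; "qvel": joint speeds; "tau": joint torques, N m; "position": TCP position; "tool_rot": TCP orientation; "force": force on the tool from outside, world axes, zero at the start; "moment": the same for the moment, N m; "opening": finger opening in m; "gripper_force": force on a finger pad.
Only numpy, scipy, OpenCV 4.12 (cv2) and the standard library are available. Lean on these libraries where they do the work, as an engineer would, in place of code of your own. Each camera call takes 0.05 s, during which the arm holds its last target. There are 200 camera calls.

## Working session

There is one attempt and no reset: what is moved stays moved. The work goes in short steps, Python scripts to look and compute and a tool call to move; the robot and the scene stay as the last step left them, time stands still between calls to the robot, and variables do not carry over. Pictures are saved under pics/ and viewed, at most 14 in all, crops included, and the job is handed in when it is done.

Besides the shell and the picture viewer there is one more tool, called after ">>>" as name(argument=value, ...) on one line, values as JSON. jog_arm: Moves the arm, as the interface text tells. Its arguments: {"type":"object","properties":{"plan":{"type":"array","items":{"type":"array","items":{"type":"array","items":{"type":"number"}}}},"claw":{"type":"number"},"force":{"type":"number"}},"required":["plan"]}

```bash
mkdir -p pics
cat > h.py <<'E'
import numpy as np, cv2
from rig import arm
from scipy.spatial.transform import Rotation as R
def ray(f,row,col):
    M=np.array(f["cam_to_world"]); d=np.array([(col-f["cx"])/f["fx"],-(row-f["cy"])/f["fy"],-1.])
    return M[:3,3],M[:3,:3]@d
def pt(f,row,col,z):
    o,d=ray(f,row,col); return o+d*(z-o[2])/d[2]
def save(f,n): cv2.imwrite(n,cv2.cvtColor(f["img"],cv2.COLOR_RGB2BGR))
def wf(): 
    s=arm.get_state(); f=arm.grab_frame("wrist"); T=np.eye(4); T[:3,:3]=R.from_rotvec(s["tool_rot"]).as_matrix(); T[:3,3]=s["position"]
    f["cam_to_world"]=T@np.array(f["mount"]); return s,f
def wpt(f,row,col,z):
    x=(col-f["cx"])/f["fx"]; y=(row-f["cy"])/f["fy"]; th=np.hypot(x,y); k=np.sin(th)/max(th,1e-9)
    d=f["cam_to_world"][:3,:3]@np.array([x*k,-y*k,-np.cos(th)]); o=f["cam_to_world"][:3,3]
    return o+d*(z-o[2])/d[2]
Z=dict(iron_grip=.0125,screwdriver_grip=.0145,reel_centre=.0175,socket_centre=.019,iron_recess=.022,screwdriver_recess=.022,reel_recess=.02,socket_recess=.02,wire_spool_centre=.017,stubby_centre=.0165)
E
python3 - <<'E'
from h import *
s=arm.get_state(); print(s)
for n in ("top","scene"):
    f=arm.grab_frame(n); save(f,f"pics/{n}.png"); print(n,[f[k] for k in f if k in("fx","fy","cx","cy","shot")],np.round(f["cam_to_world"],3).tolist(), [k for k in f])
    for k,z in Z.items():
        for d in arm.landmark_of(k,f)[:4]:
            if d["conf"]>.2: print(k,round(d["conf"],2),np.round(d["pixel"]),np.round(pt(f,*d["pixel"],z),3))
E
```

```text
{'time_s': 0.0, 'q': array([-1.39100194e+00,  3.42697193e-01,  1.52503786e+00, -1.54964860e-05,
        1.27543414e+00, -1.45995645e-01]), 'qvel': array([-6.12392294e-04, -3.85170782e-04,  8.91794340e-04, -1.04780494e-03,
        7.82939724e-04, -5.22560209e-05]), 'tau': array([-2.66489078e-03, -4.31247640e+01, -2.44207907e+01,  7.16361590e-02,
        5.58827980e-02, -1.12232040e-04]), 'position': array([ 0.16797126, -0.49695082,  0.22605096]), 'tool_rot': array([-3.09844765e+00, -5.09240994e-01,  6.50940469e-05]), 'force': array([-0.82378018, -0.78180573, -1.29799474]), 'moment': array([0.01171425, 0.06760996, 0.04779845]), 'gripper_force': 0.0, 'opening': 0.0917579992977092}
top [399.8120349147327, 399.8120349147327, 254.50337450656903, 184.47099779156008, 1] [[-0.014, 0.991, -0.131, 0.309], [-1.0, -0.016, -0.012, -0.016], [-0.014, 0.131, 0.991, 1.309], [0.0, 0.0, 0.0, 1.0]] ['img', 'fx', 'fy', 'cx', 'cy', 'cam_to_world', 'shot']
iron_grip 0.79 [168. 205.] [0.538 0.161 0.012]
iron_grip 0.22 [186. 273.] [ 0.475 -0.061  0.012]
screwdriver_grip 0.8 [163. 178.] [0.555 0.252 0.014]
ree
[... 828 characters left out ...]
.012]
iron_grip 0.25 [235. 374.] [ 0.568 -0.429  0.013]
screwdriver_grip 0.72 [159. 219.] [0.565 0.26  0.014]
reel_centre 0.7 [172. 235.] [0.535 0.141 0.017]
reel_centre 0.63 [265. 321.] [ 0.343 -0.391  0.017]
reel_centre 0.56 [252. 354.] [ 0.453 -0.429  0.017]
reel_centre 0.48 [225. 351.] [ 0.557 -0.351  0.018]
socket_centre 0.49 [234. 375.] [ 0.565 -0.432  0.019]
iron_recess 0.86 [197. 268.] [ 0.493 -0.06   0.022]
screwdriver_recess 0.7 [200. 292.] [ 0.531 -0.135  0.022]
screwdriver_recess 0.67 [248. 355.] [ 0.465 -0.422  0.022]
socket_recess 0.23 [144. 195.] [0.574 0.407 0.02 ]
wire_spool_centre 0.49 [142. 197.] [0.6   0.423 0.017]
wire_spool_centre 0.29 [200. 289.] [ 0.532 -0.117  0.017]
```

View pics/top.png

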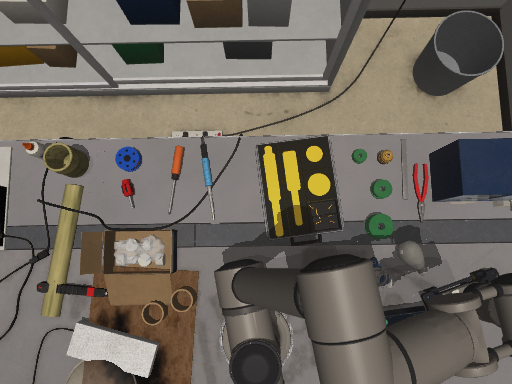

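View pics/scene.png

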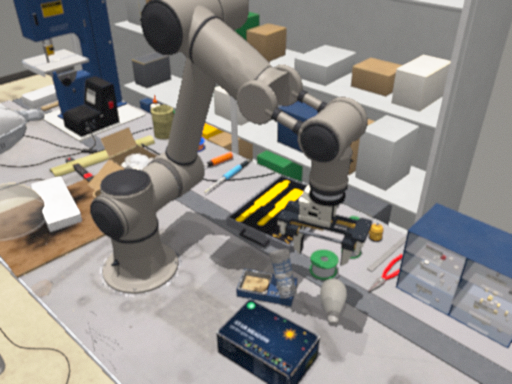

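The top view shows the tray at cols 257–342. In it are the iron cut-out (col 270), the driver cut-out (col 292), the small round (154,314), the large round (184,319) and the bin (213,322). The reels are at (156,360), (188,381) and (225,379), the socket at (157,386), the iron at (168,206) and the driver at (163,178). Next I'll measure with colours.

Run:
```python
from h import *
f=arm.grab_frame("top"); im=f["img"]; hsv=cv2.cvtColor(im,cv2.COLOR_RGB2HSV)
def comps(n,lo,hi,box,z,mn=8):
    m=cv2.inRange(hsv,lo,hi); k=np.zeros_like(m); l,t,r,b=box; k[t:b,l:r]=m[t:b,l:r]
    N,L,S,C=cv2.connectedComponentsWithStats(k)
    for i in range(1,N):
        if S[i,4]<mn: continue
        ys,xs=np.where(L==i); P=np.array([pt(f,y,x,z)[:2] for y,x in zip(ys,xs)])
        c=P.mean(0); u=np.linalg.svd(P-c,full_matrices=False)[2][0]; u=u*np.sign(u[0])
        a=(P-c)@u; w=(P-c)@np.array([-u[1],u[0]])
        print(n,S[i,4],"cen",np.round(c,4),"ang",round(np.degrees(np.arctan2(u[1],u[0])),1),"len",np.round([a.min(),a.max()],3),"wid",round(np.ptp(w),3),"ends",np.round(c+u*a.min(),3),np.round(c+u*a.max(),3))
comps("yellow",(20,150,120),(35,255,255),(255,135,345,245),.021,20)
comps("green",(60,80,40),(90,255,255),(345,140,400,245),.033)
comps("brass",(10,80,60),(28,255,255),(370,140,400,170),.038)
comps("orange",(3,150,120),(18,255,255),(160,140,200,220),.0145)
comps("blue",(92,120,80),(115,255,255),(195,130,225,225),.0125)
c=cv2.resize(im[125:250,110:420],None,fx=2.5,fy=2.5,interpolation=cv2.INTER_CUBIC); cv2.imwrite("pics/c.png",c[:,:,::-1])
```

```text
yellow 887 cen [ 0.4701 -0.0602] ang 6.5 len [-0.156  0.138] wid 0.04 ends [ 0.315 -0.078] [ 0.607 -0.045]
yellow 211 cen [ 0.5795 -0.1968] ang 64.5 len [-0.026  0.027] wid 0.053 ends [ 0.568 -0.221] [ 0.591 -0.173]
yellow 761 cen [ 0.4879 -0.1248] ang 6.6 len [-0.14   0.103] wid 0.045 ends [ 0.349 -0.141] [ 0.59  -0.113]
yellow 400 cen [ 0.4779 -0.2084] ang 1.7 len [-0.036  0.036] wid 0.069 ends [ 0.442 -0.209] [ 0.514 -0.207]
green 144 cen [ 0.5676 -0.342 ] ang -44.1 len [-0.026  0.024] wid 0.041 ends [ 0.549 -0.324] [ 0.585 -0.359]
green 275 cen [ 0.4577 -0.4071] ang -63.2 len [-0.035  0.032] wid 0.057 ends [ 0.442 -0.376] [ 0.472 -0.436]
green 530 cen [ 0.3394 -0.3935] ang -86.9 len [-0.045  0.044] wid 0.077 ends [ 0.337 -0.348] [ 0.342 -0.437]
brass 155 cen [ 0.5619 -0.4229] ang -54.6 len [-0.025  0.025] wid 0.041 ends [ 0.547 -0.403] [ 0.576 -0.443]
orange 212 cen [0.5686 0.2547] ang -8.1 len [-0.047  0.046] wid 0.025 ends [0.523 0.261] [0.614 0.248]
blue 173 cen [0.5272 0.157 ] ang 7.9 len [-0.045  0.046] wid 0.022 ends [0.482 0.151] [0.573 0.163]
```

View pics/c.png

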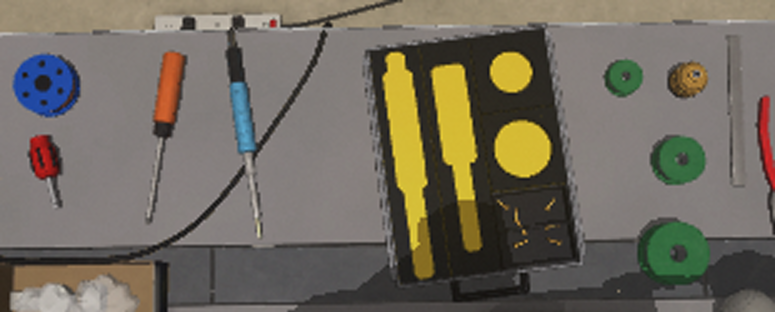

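The three reels measure about 43, 60 and 80 mm, so the middle one is at (0.458, -0.407). The tray is turned about 6.5°. I'll set out for the reel.

>>> jog_arm(plan=[[[4, 1.2, 0, 0], [8, 2.5, 0, 0], [12, 3.7, 0, 0], [16, 5, 0, 0], [18, 5.6, 0, 0]]], claw=-1, force=25)

```text
time_s: 1.57
position: [0.3517, -0.4396, 0.2268]
tool_rot: [3.099, 0.513, 0.002]
force: [0.9, -0.1, 0.0]
opening: 0.0916
gripper_force: 0.0
```

>>> jog_arm(plan=[[[4, 1.2, 0, -4], [8, 2.4, -2, -8], [11, 3.4, -4, -12], [11, 3.4, -4, -12], [11, 3.4, -4, -12]]])

```text
time_s: 1.98
position: [0.4591, -0.4056, 0.1847]
tool_rot: [-3.133, -0.188, 0.004]
force: [-0.5, -0.0, -1.1]
opening: 0.0917
gripper_force: 0.0
```

```bash
cat > look.py <<'E'
from h import *
import sys
def look(names,png=None):
    s,f=wf(); p=s["position"]; Rm=R.from_rotvec(s["tool_rot"]).as_matrix()
    print("t",round(s["time_s"],2),"tcp",np.round(p,4),"closing ang",round(np.degrees(np.arctan2(Rm[1,1],Rm[0,1]))%180,1),"open",round(s["opening"],4))
    if png: save(f,png)
    for k in names:
        for d in arm.landmark_of(k,f)[:4]:
            if d["conf"]>.2: print(k,round(d["conf"],2),np.round(d["pixel"]),np.round(wpt(f,*d["pixel"],Z[k]),4))
    return s,f
if __name__=="__main__": look(sys.argv[2:],None if sys.argv[1]=="-" else sys.argv[1])
E
python3 look.py pics/w1.png reel_centre socket_centre reel_recess socket_recess
```

```text
t 1.98 tcp [ 0.4591 -0.4056  0.1847] closing ang 96.9 open 0.0917
reel_centre 0.94 [174. 259.] [ 0.4597 -0.4099  0.0175]
reel_centre 0.74 [ 67. 212.] [ 0.5728 -0.3452  0.0175]
reel_centre 0.7 [266. 238.] [ 0.3404 -0.3988  0.0175]
socket_centre 0.97 [ 81. 292.] [ 0.5672 -0.4331  0.019 ]
reel_recess 0.71 [140.  95.] [ 0.4804 -0.2095  0.02  ]
socket_recess 0.82 [59. 93.] [ 0.579 -0.198  0.02 ]
socket_recess 0.69 [174. 260.] [ 0.4602 -0.4118  0.02  ]
```

View pics/w1.png

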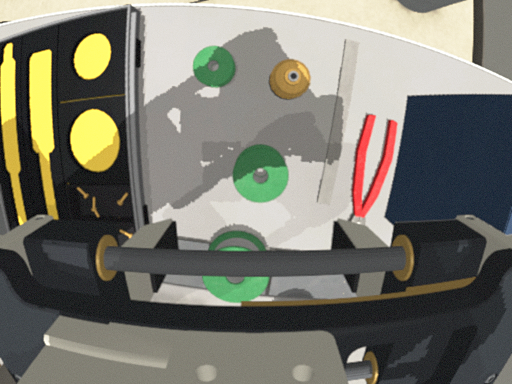

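The wrist view agrees: reel at (0.459, -0.409) and socket at about (0.567, -0.432). Now I'll descend and grasp.

>>> jog_arm(plan=[[[0, -0.3, -4, 0], [0, -0.3, -8, 0], [0, -0.3, -12, 0], [0, -0.3, -15, 0], [0, -0.3, -15, 0]]])

```text
time_s: 2.65
position: [0.4544, -0.4081, 0.0312]
tool_rot: [-3.128, -0.18, 0.011]
force: [-1.3, 0.7, -0.0]
opening: 0.0919
gripper_force: 0.0
```

>>> jog_arm(plan=[[[0, 0, -1.2, 0], [0, 0, -2.2, 0], [0, 0, -2.2, 0], [0, 0, -2.2, 0]]])

```text
time_s: 2.98
position: [0.4584, -0.4111, 0.016]
tool_rot: [3.135, 0.182, 0.002]
force: [0.4, -0.1, 0.3]
opening: 0.0919
gripper_force: 0.0
```

>>> jog_arm(plan=[[[0, 0, 0, 0], [0, 0, 0, 0], [0, 0, 0, 0], [0, 0, 0, 0], [0, 0, 0, 0]]], claw=1, force=25)

```text
time_s: 3.4
position: [0.4582, -0.4105, 0.0151]
tool_rot: [3.136, 0.183, 0.001]
force: [0.3, 0.2, -0.6]
opening: 0.0633
gripper_force: 0.0
```

>>> jog_arm(plan=[[[0, 0, 0, 0], [0, 0, 0, 0], [0, 0, 0, 0], [0, 0, 0, 0], [0, 0, 0, 0]]])

```text
time_s: 3.82
position: [0.4582, -0.4106, 0.015]
tool_rot: [3.136, 0.183, 0.001]
force: [0.6, 0.1, 1.7]
opening: 0.0565
gripper_force: 25.0
```

>>> jog_arm(plan=[[[0, 0, 4, 0], [0, 0, 8, 0], [0, 4, 9, 0], [0, 6, 9, 0], [0, 6, 9, 0]]])

```text
time_s: 4.23
position: [0.4577, -0.3462, 0.1051]
tool_rot: [-3.133, -0.186, 0.002]
force: [-0.3, 0.2, -2.7]
opening: 0.0564
gripper_force: 25.0
```

```bash
python3 look.py pics/w2.png reel_centre reel_recess socket_recess socket_centre
```

```text
t 4.23 tcp [ 0.4577 -0.3462  0.1051] closing ang 96.8 open 0.0564
reel_centre 0.88 [ 62. 273.] [ 0.5705 -0.348   0.0175]
reel_centre 0.74 [233. 252.] [ 0.4215 -0.3485  0.0175]
reel_recess 0.82 [150. 105.] [ 0.4829 -0.2076  0.02  ]
socket_recess 0.72 [ 42. 108.] [ 0.5809 -0.2017  0.02  ]
socket_centre 0.94 [ 85. 368.] [ 0.5656 -0.4298  0.019 ]
```

View pics/w2.png

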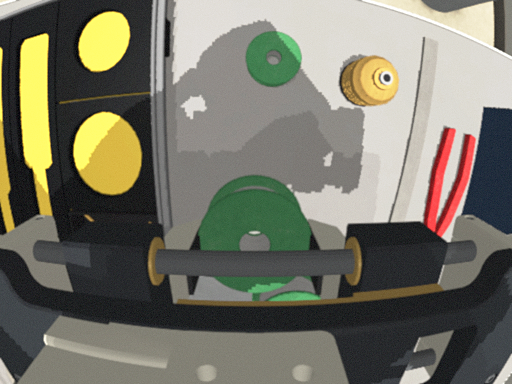

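The reel is held; its top hole is at about (241,256). I'll check its offset from the TCP.

Run:
```python
from h import *
s,f=wf()
print(s["position"],wpt(f,241,256,.125),wpt(f,233,252,.1076),wpt(f,236,256,.122))
for d in arm.regions_of("reel_centre",f)[:3]: print(d["conf"],d["extent"])
```

```text
[ 0.4578533  -0.35103585  0.10406265] [ 0.46478048 -0.35128828  0.125     ] [ 0.46138345 -0.3494648   0.1076    ] [ 0.4662326  -0.35112776  0.122     ]
0.95 [238.6, 25.8, 292.1, 85.4]
0.81 [249.7, 273.7, 320.0, 299.7]
0.58 [199.2, 178.3, 312.3, 293.5]
```

>>> jog_arm(plan=[[[0.5, 4, 0, 0], [1, 8, 0, 0], [1.5, 12, 0, 0], [1.7, 14.2, 0, 0], [1.7, 14.2, 0, 0]]])

```text
time_s: 5.0
position: [0.4748, -0.2044, 0.1043]
tool_rot: [-3.134, -0.187, 0.003]
force: [0.2, -0.1, -2.0]
opening: 0.0565
gripper_force: 25.0
```

>>> jog_arm(plan=[[[0, 0, -3, 0], [0, 0, -4, 0], [0, 0, -4, 0], [0, 0, -4, 0]]])

```text
time_s: 5.33
position: [0.4746, -0.209, 0.0642]
tool_rot: [-3.135, -0.181, 0.003]
force: [0.2, -0.1, -2.4]
opening: 0.0564
gripper_force: 25.0
```

```bash
python3 look.py pics/w3.png reel_centre reel_recess socket_recess
```

```text
t 5.33 tcp [ 0.4746 -0.209   0.0642] closing ang 96.6 open 0.0564
reel_centre 0.93 [233. 254.] [ 0.4561 -0.2112  0.0175]
reel_centre 0.84 [108. 442.] [ 0.5734 -0.3462  0.0175]
reel_recess 0.66 [174.  68.] [ 0.4867 -0.0568  0.02  ]
socket_recess 0.7 [ 60. 258.] [ 0.5804 -0.1995  0.02  ]
```

View pics/w3.png

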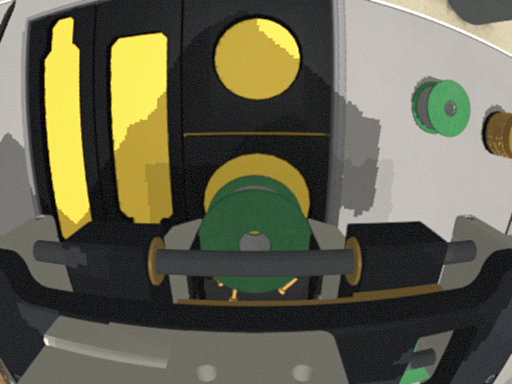

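Run:
```python
from h import *
s,f=wf(); print(s["position"])
hsv=cv2.cvtColor(f["img"],cv2.COLOR_RGB2HSV); m=cv2.inRange(hsv,(18,120,80),(38,255,255)); 
def circ(t,b,l,r,z):
    k=np.zeros_like(m);k[t:b,l:r]=m[t:b,l:r]
    P=[]
    for c in range(l,r):
        y=np.where(k[:,c])[0]
        if len(y)>2: P.append(wpt(f,y.min(),c,z)[:2])
    P=np.array(P,np.float32); A=np.c_[2*P,np.ones(len(P))]; x=np.linalg.lstsq(A,(P**2).sum(1),rcond=None)[0]
    print(x[:2],np.sqrt(x[2]+x[0]**2+x[1]**2))
circ(142,200,206,306,.025)
ys,xs=np.where(m[10:110,205:310]); P=np.array([wpt(f,y+10,x+205,.021)[:2] for y,x in zip(ys,xs)]); print("sock",(P.min(0)+P.max(0))/2,np.ptp(P,axis=0))
g=cv2.inRange(hsv,(60,80,20),(90,255,255)); g[:,:190]=0;g[:,320:]=0;g[:150]=0;g[300:]=0
zt=s["position"][2]+.02
ys,xs=np.where(g); 
print("reel L/R/centre y", [wpt(f,230,c,zt) for c in (xs.min(),xs.max())], wpt(f,240,256,zt))
```

```text
[ 0.47553888 -0.20915487  0.06560432]
[ 0.47878576 -0.21014652] 0.03871543915560846
sock [ 0.58199806 -0.19842945] [0.05749435 0.05752557]
reel L/R/centre y [array([ 0.48384652, -0.17499378,  0.08560432]), array([ 0.491512  , -0.24101738,  0.08560432])] [ 0.48254884 -0.20937361  0.08560432]
```

>>> jog_arm(plan=[[[-0.2, 0, -1.2, 0], [-0.2, 0, -2.4, 0], [-0.2, 0, -2.9, 0], [-0.2, 0, -2.9, 0], [-0.2, 0, -2.9, 0]]])

```text
time_s: 6.0
position: [0.4733, -0.2086, 0.0361]
tool_rot: [3.136, 0.183, 0.0]
force: [0.6, 0.3, -1.5]
opening: 0.0567
gripper_force: 25.0
```

>>> jog_arm(plan=[[[0, 0, 0, 0], [0, 0, 0, 0], [0, 0, 0, 0], [0, 0, 0, 0], [0, 0, 0, 0]]], claw=-0.65)

```text
time_s: 6.42
position: [0.4733, -0.2085, 0.0361]
tool_rot: [3.136, 0.183, 0.001]
force: [0.4, 0.5, 0.2]
opening: 0.0754
gripper_force: 0.0
```

>>> jog_arm(plan=[[[0, 0, 2, 0], [0, 0, 6, 0], [0, 0, 10, 0], [0, 0, 10, 0], [0, 0, 10, 0]]])

```text
time_s: 6.83
position: [0.4744, -0.2091, 0.1381]
tool_rot: [3.133, 0.183, 0.007]
force: [-0.2, 0.4, 0.1]
opening: 0.0755
gripper_force: 0.0
```

```bash
python3 look.py pics/w4.png reel_centre reel_recess socket_recess
```

```text
t 6.83 tcp [ 0.4744 -0.2091  0.1381] closing ang 96.7 open 0.0755
reel_centre 0.9 [189. 254.] [ 0.4704 -0.2098  0.0175]
reel_centre 0.68 [107. 400.] [ 0.5733 -0.3466  0.0175]
reel_recess 0.66 [177. 254.] [ 0.4831 -0.2083  0.02  ]
socket_recess 0.91 [ 72. 256.] [ 0.5818 -0.1983  0.02  ]
```

View pics/w4.png

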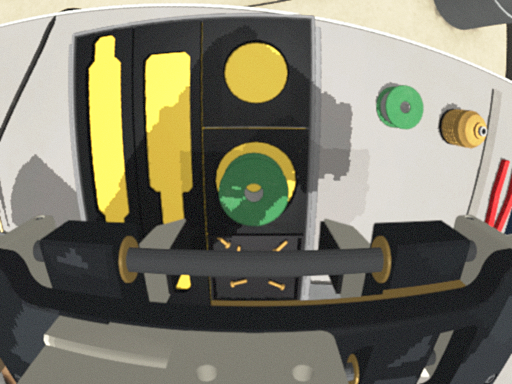

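Run:
```python
from h import *
s,f=wf(); print(s["position"])
for z in (.0375,): print(wpt(f,189,254,z))
g=cv2.inRange(cv2.cvtColor(f["img"],cv2.COLOR_RGB2HSV),(50,60,20),(90,255,255)); g[:,:205]=0;g[:,305:]=0;g[:140]=0;g[235:]=0
ys,xs=np.where(g)
for z in (.045,.055,.065):
    P=np.array([wpt(f,y,x,z)[:2] for y,x in zip(ys,xs)]); print(z,P.min(0),P.max(0),(P.min(0)+P.max(0))/2,np.ptp(P,axis=0))
t=arm.grab_frame("top"); g=cv2.inRange(cv2.cvtColor(t["img"],cv2.COLOR_RGB2HSV),(50,60,20),(90,255,255)); g[:,:300]=0;g[:,340:]=0;g[:160]=0;g[215:]=0
ys,xs=np.where(g); print(len(ys)); 
if len(ys): P=np.array([pt(t,y,x,.055)[:2] for y,x in zip(ys,xs)]); print(P.mean(0),np.ptp(P,axis=0))
```

```text
[ 0.47220077 -0.20787413  0.13431189]
[ 0.47425328 -0.20722745  0.0375    ]
0.045 [ 0.4284238  -0.24922603] [ 0.52317124 -0.16452689] [ 0.47579752 -0.20687646] [0.09474745 0.08469914]
0.055 [ 0.43308339 -0.24724629] [ 0.52401227 -0.16596074] [ 0.47854783 -0.20660351] [0.09092888 0.08128555]
0.065 [ 0.43774299 -0.24526654] [ 0.5248533  -0.16739459] [ 0.48129815 -0.20633057] [0.08711031 0.07787195]
2
[ 0.45723136 -0.22787178] [4.92784322e-05 3.14446076e-03]
```

>>> jog_arm(plan=[[[1.6, -3.8, 0, 0], [3.2, -7.6, 0, 0], [4.8, -11.4, 0, 0], [6.4, -15.2, 0, 0], [7, -16.6, 0, 0]]], claw=-0.35)

```text
time_s: 7.55
position: [0.5437, -0.3791, 0.1341]
tool_rot: [3.135, 0.179, -0.0]
force: [-1.1, 1.3, -1.1]
opening: 0.0619
gripper_force: 0.0
```

>>> jog_arm(plan=[[[1.4, -3, 0, 0], [2.4, -5.6, -1, 0], [2.4, -5.6, -1, 0], [2.4, -5.6, -1, 0]]])

```text
time_s: 7.88
position: [0.5662, -0.4309, 0.1225]
tool_rot: [-3.133, -0.18, 0.005]
force: [0.3, 0.3, 0.8]
opening: 0.0619
gripper_force: 0.0
```

```bash
python3 look.py pics/w5.png socket_centre reel_centre
python3 - <<'E'
from h import *
s,f=wf(); print(s["position"]); m=cv2.inRange(cv2.cvtColor(f["img"],cv2.COLOR_RGB2HSV),(10,80,40),(30,255,255))
N,L,S,C=cv2.connectedComponentsWithStats(m)
for i in range(1,N):
    if S[i,4]>300: print(S[i],C[i])
E
```

```text
t 7.88 tcp [ 0.5662 -0.4309  0.1225] closing ang 96.6 open 0.0619
socket_centre 0.57 [188. 253.] [ 0.5669 -0.4291  0.019 ]
reel_centre 0.97 [170. 168.] [ 0.5749 -0.3484  0.0175]
reel_centre 0.39 [188. 254.] [ 0.5665 -0.4303  0.0175]
[ 0.56692518 -0.42942894  0.12553026]
[  24  126   35   53 1442] [ 41.26213592 152.1851595 ]
[  0 140  17  96 854] [  4.99765808 198.8793911 ]
[ 231  163   47   53 1777] [254.18345526 188.47552054]
[139 236  18  50 515] [146.04660194 260.37669903]
[352 236  19  49 523] [362.56978967 260.17017208]
[ 187  282  264   25 1689] [338.75843694 297.16637063]
```

View pics/w5.png

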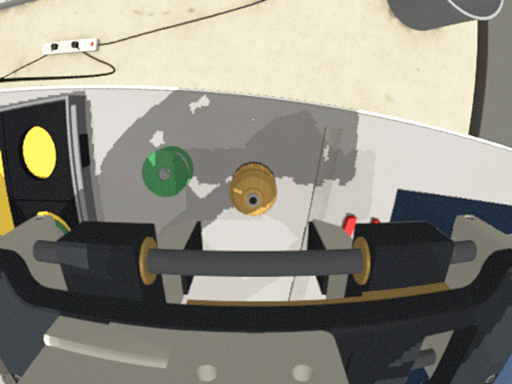

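>>> jog_arm(plan=[[[0.2, 0, -4, 0], [0.2, 0, -8, 0], [0.2, 0, -10, 0], [0.2, 0, -11, 0], [0.2, 0, -11, 0]]])

```text
time_s: 8.5
position: [0.5682, -0.4288, 0.0137]
tool_rot: [-3.133, -0.184, 0.004]
force: [0.2, -0.6, -0.5]
opening: 0.0619
gripper_force: 0.0
```

>>> jog_arm(plan=[[[0, 0, 0, 0], [0, 0, 0, 0], [0, 0, 0, 0], [0, 0, 0, 0], [0, 0, 0, 0]]], claw=1, force=20)

```text
time_s: 8.92
position: [0.5699, -0.431, 0.0179]
tool_rot: [3.134, 0.182, 0.004]
force: [-1.4, 0.9, 6.3]
opening: 0.0404
gripper_force: 20.0
```

>>> jog_arm(plan=[[[0, 0, 0, 0], [0, 0, 0, 0], [0, 0, 0, 0], [0, 0, 0, 0]]])

```text
time_s: 9.25
position: [0.5699, -0.431, 0.0179]
tool_rot: [3.134, 0.183, 0.004]
force: [-0.0, 1.1, 7.0]
opening: 0.0403
gripper_force: 20.0
```

>>> jog_arm(plan=[[[0, 0, 4, 0], [0, 0, 8, 0], [0, 0, 10, 0], [0, 0, 10, 0], [0, 0, 10, 0]]])

```text
time_s: 9.67
position: [0.5696, -0.4309, 0.1177]
tool_rot: [3.134, 0.183, 0.004]
force: [-0.5, 0.9, -0.7]
opening: 0.0402
gripper_force: 20.0
```

```bash
python3 look.py pics/w6.png socket_centre
python3 - <<'E'
from h import *
s,f=wf(); p=s["position"];print(p); print("nipple 201,253 equiv"); z=p[2]+.005
for d in arm.landmark_of("socket_centre",f)[:3]: print(d["conf"],d["pixel"],wpt(f,*d["pixel"],z)-p)
E
```

```text
t 9.67 tcp [ 0.5696 -0.4309  0.1177] closing ang 96.7 open 0.0402
socket_centre 0.83 [241. 254.] [ 0.5205 -0.4364  0.019 ]
[ 0.56833036 -0.4297759   0.11424284]
nipple 201,253 equiv
0.92 [240.3, 254.1] [-2.16074893e-04 -7.64092937e-05  5.00000000e-03]
```

View pics/w6.png

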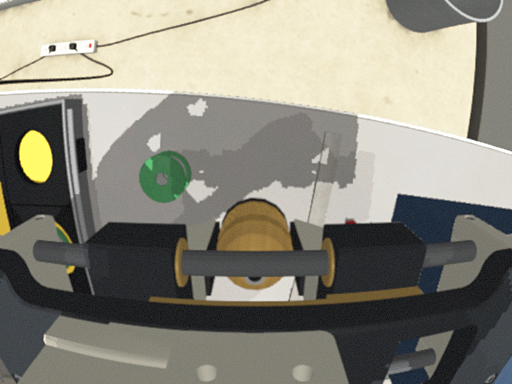

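>>> jog_arm(plan=[[[0.2, 4, 0, 0], [0.4, 8, 0, 0], [0.6, 12, 0, 0], [0.8, 16, 0, 0], [0.9, 18, 0, 0]]])

```text
time_s: 10.28
position: [0.5772, -0.2454, 0.1142]
tool_rot: [-3.133, -0.186, 0.005]
force: [0.7, -0.3, -0.3]
opening: 0.0404
gripper_force: 20.0
```

>>> jog_arm(plan=[[[0.2, 3, 0, 0], [0.4, 5.2, -2, 0], [0.4, 5.2, -4, 0], [0.4, 5.2, -4, 0], [0.4, 5.2, -4, 0]]])

```text
time_s: 10.7
position: [0.5811, -0.1979, 0.0741]
tool_rot: [-3.135, -0.183, 0.006]
force: [0.1, -0.2, -0.6]
opening: 0.0403
gripper_force: 20.0
```

```bash
cat >> h.py <<'E'
def tcp(n=5):
    P=[]
    for _ in range(n): P.append(arm.get_state()["position"])
    return np.mean(P,0)
E
python3 - <<'E'
from h import *
s,f=wf(); p=s["position"];print(p,s["force"]); save(f,"pics/w7.png")
for d in arm.landmark_of("socket_centre",f)[:3]: print(d["conf"],d["pixel"],wpt(f,*d["pixel"],p[2]+.005))
m=cv2.inRange(cv2.cvtColor(f["img"],cv2.COLOR_RGB2HSV),(22,150,60),(34,255,255))
P=[]
for c in range(215,300):
    y=np.where(m[130:260,c])[0]
    if len(y)>2: P.append(wpt(f,y.min()+130,c,.025)[:2])
P=np.array(P); A=np.c_[2*P,np.ones(len(P))]; x=np.linalg.lstsq(A,(P**2).sum(1),rcond=None)[0]; print(len(P),x[:2],np.sqrt(x[2]+x[0]**2+x[1]**2))
E
```

```text
[ 0.58106263 -0.19791027  0.074105  ] [ 0.11638105 -0.22251996 -0.64569956]
0.84 [241.3, 255.0] [ 0.58028413 -0.19856908  0.079105  ]
0.3 [281.7, 99.5] [ 0.53350148 -0.09734751  0.079105  ]
77 [ 0.5801084  -0.19848367] 0.029214598794726314
```

View pics/w7.png

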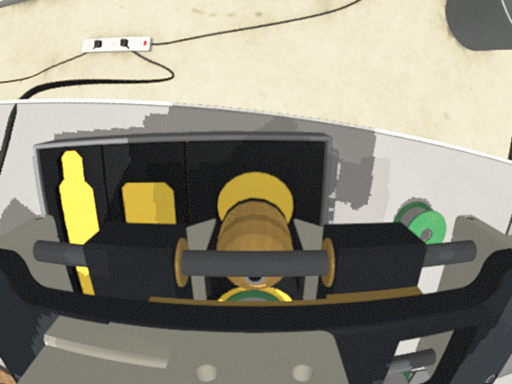

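Socket and cut-out are centred on each other (0.580, -0.198), so I'll lower it and release.

>>> jog_arm(plan=[[[0, 0, -1.5, 0], [0, 0, -3, 0], [0, 0, -3.9, 0], [0, 0, -3.9, 0], [0, 0, -3.9, 0]]])

```text
time_s: 11.22
position: [0.5823, -0.1993, 0.0372]
tool_rot: [3.136, 0.181, 0.001]
force: [-0.3, 0.9, -0.3]
opening: 0.0402
gripper_force: 20.0
```

>>> jog_arm(plan=[[[0, 0, 0, 0], [0, 0, 0, 0], [0, 0, 0, 0], [0, 0, 0, 0], [0, 0, 0, 0]]], claw=-0.22)

```text
time_s: 11.63
position: [0.5822, -0.1984, 0.037]
tool_rot: [3.136, 0.183, 0.001]
force: [-0.4, -0.0, -0.2]
opening: 0.0557
gripper_force: 0.0
```

>>> jog_arm(plan=[[[0, 0, 2, 0], [0, 0, 6, 0], [0, 0, 10, 0], [0, 0, 12, 0], [0, 0, 12, 0]]])

```text
time_s: 12.05
position: [0.5848, -0.1995, 0.1629]
tool_rot: [3.131, 0.183, 0.015]
force: [0.8, -0.1, -0.1]
opening: 0.0554
gripper_force: 0.0
```

>>> jog_arm(plan=[[[-0.8, 4, 0, -4], [-1.6, 8, 0, -7], [-2.4, 12, 0, -7], [-3.2, 16, 0, -7], [-3.2, 18, 0, -7]]])

```text
time_s: 12.47
position: [0.5477, -0.0144, 0.156]
tool_rot: [-3.14, 0.006, 0.005]
force: [-0.5, 0.3, 0.4]
opening: 0.0561
gripper_force: 0.0
```

>>> jog_arm(plan=[[[-0.5, 4, 0, -3], [-0.8, 8, 0, -6], [-1, 12, 0, -7], [-1, 16, 0, -7], [-1, 17.5, 0, -7]]])

```text
time_s: 12.88
position: [0.5388, 0.1612, 0.156]
tool_rot: [-3.134, 0.196, 0.002]
force: [-0.9, -0.1, -0.5]
opening: 0.0558
gripper_force: 0.0
```

```bash
python3 look.py pics/w8.png iron_grip screwdriver_grip
```

```text
t 12.88 tcp [0.5388 0.1612 0.156 ] closing ang 82.8 open 0.0558
iron_grip 0.96 [181. 260.] [0.5358 0.1556 0.0125]
screwdriver_grip 0.88 [176. 167.] [0.555  0.253  0.0145]
```

View pics/w8.png

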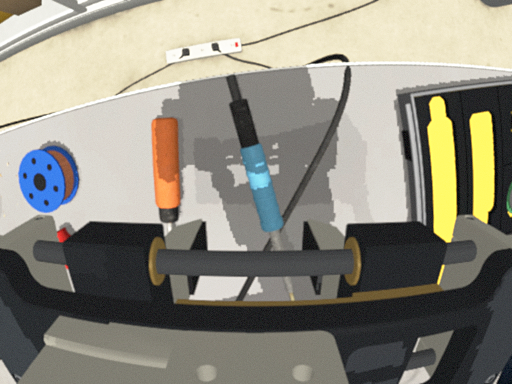

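The iron lies across my tool, and the present angle (82.8°) already suits the driver, so I'll take the driver first. Measuring both by colour from here.

```bash
cat >> h.py <<'E'
def seg(f,lo,hi,box,z):
    m=cv2.inRange(cv2.cvtColor(f["img"],cv2.COLOR_RGB2HSV),lo,hi); l,t,r,b=box; k=np.zeros_like(m); k[t:b,l:r]=m[t:b,l:r]
    N,L,S,C=cv2.connectedComponentsWithStats(k); i=1+np.argmax(S[1:,4]); ys,xs=np.where(L==i)
    P=np.array([wpt(f,y,x,z)[:2] for y,x in zip(ys,xs)]); c=P.mean(0); u=np.linalg.svd(P-c,full_matrices=False)[2][0]; u*=np.sign(u[0]); a=(P-c)@u; w=(P-c)@np.array([-u[1],u[0]])
    mid=c+u*(a.min()+a.max())/2+np.array([-u[1],u[0]])*(w.min()+w.max())/2
    print("mid",np.round(mid,4),"ang",round(np.degrees(np.arctan2(u[1],u[0])),1),"len",round(np.ptp(a),4),"wid",round(np.ptp(w),4)); return mid,u
E
python3 - <<'E'
from h import *
s,f=wf(); print(s["position"])
seg(f,(3,120,80),(18,255,255),(140,100,190,215),.0145)
seg(f,(92,80,60),(115,255,255),(220,130,300,240),.0125)
E
```

```text
[0.53935495 0.15771362 0.15588484]
mid [0.5675 0.2528] ang -8.4 len 0.0985 wid 0.029
mid [0.5271 0.1546] ang 8.3 len 0.0972 wid 0.0244
```

>>> jog_arm(plan=[[[0.8, 4, 0, -1], [1.6, 8, 0, -1], [1.6, 9.7, -3, -1], [1.6, 9.7, -7, -1], [1.6, 9.7, -9, -1]]])

```text
time_s: 13.5
position: [0.5544, 0.2525, 0.0626]
tool_rot: [3.131, -0.228, -0.007]
force: [-0.7, -0.4, -1.7]
opening: 0.0557
gripper_force: 0.0
```

>>> jog_arm(plan=[[[0, 0, -2, 0], [0, 0, -4, 0], [0, 0, -5.1, 0], [0, 0, -5.1, 0], [0, 0, -5.1, 0]]])

```text
time_s: 13.92
position: [0.5563, 0.2526, 0.0156]
tool_rot: [3.133, -0.23, -0.001]
force: [-0.3, -0.5, -0.0]
opening: 0.0559
gripper_force: 0.0
```

Run:
```python
from h import *
s,f=wf(); print(s["position"],s["force"]); save(f,"pics/w9.png")
```

```text
[0.55631893 0.25256104 0.01564205] [-0.26699967 -0.49647416 -0.01875537]
```

View pics/w9.png

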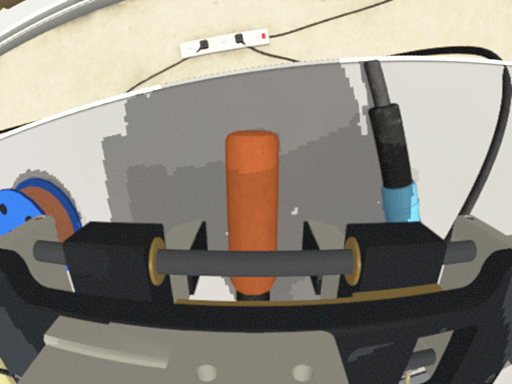

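The handle is centred between the fingers at cols 226–280. Going 5 mm lower and gripping.

>>> jog_arm(plan=[[[0, 0, -0.5, 0], [0, 0, -0.5, 0], [0, 0, -0.5, 0]]])

```text
time_s: 14.22
position: [0.5563, 0.2537, 0.0114]
tool_rot: [-3.133, 0.228, -0.001]
force: [0.0, -0.5, -0.6]
opening: 0.0559
gripper_force: 0.0
```

>>> jog_arm(plan=[[[0, 0, 0, 0], [0, 0, 0, 0], [0, 0, 0, 0], [0, 0, 0, 0], [0, 0, 0, 0]]], claw=1, force=30)

```text
time_s: 14.63
position: [0.5561, 0.2536, 0.0108]
tool_rot: [3.133, -0.228, 0.0]
force: [-0.5, -0.4, 0.8]
opening: 0.0283
gripper_force: 30.0
```

>>> jog_arm(plan=[[[0, 0, 0, 0], [0, 0, 0, 0], [0, 0, 0, 0]]])

```text
time_s: 14.88
position: [0.5561, 0.2537, 0.0108]
tool_rot: [3.133, -0.228, 0.0]
force: [1.0, 0.8, 1.0]
opening: 0.0283
gripper_force: 30.0
```

>>> jog_arm(plan=[[[0, 0, 3, 0], [0, 0, 7, 0], [0, 0, 10, 0], [0, 0, 10, 0], [0, 0, 10, 0]]])

```text
time_s: 15.3
position: [0.5571, 0.2539, 0.1126]
tool_rot: [-3.132, 0.228, -0.006]
force: [0.9, 0.7, -1.0]
opening: 0.0278
gripper_force: 30.0
```

Run:
```python
from h import *
s,f=wf(); p=s["position"]; print(p,s["force"],s["opening"])
seg(f,(3,120,50),(18,255,255),(200,100,300,235),p[2]+.004)
t=arm.grab_frame("top")
for d in arm.landmark_of("screwdriver_grip",t)[:2]: print(d["conf"],d["pixel"],pt(t,*d["pixel"],p[2]+.004))
save(t,"pics/t2.png")
```

```text
[0.55707617 0.25392239 0.11264799] [ 0.94963249  0.66693154 -0.95095014] 0.027788910743796788
mid [0.589  0.2492] ang -8.0 len 0.0584 wid 0.0298
```

View pics/t2.png

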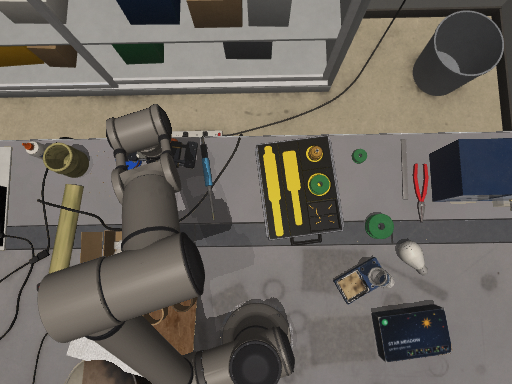

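Reel and socket sit centred in their cut-outs at (184,319) and (154,316). Carrying the driver over.

>>> jog_arm(plan=[[[-0.4, -4, 0, 3], [-0.8, -8, 0, 6], [-1.2, -12, 0, 9], [-1.6, -16, 0, 12], [-1.8, -18, 0, 14.6]]])

```text
time_s: 15.87
position: [0.5363, 0.0699, 0.109]
tool_rot: [3.136, 0.173, -0.007]
force: [0.3, -0.6, -1.1]
opening: 0.0285
gripper_force: 30.0
```

>>> jog_arm(plan=[[[-0.4, -4, 0, 0], [-0.8, -8, 0, 0], [-1.2, -12, 0, 0], [-1.4, -16, 0, 0], [-1.5, -19.4, 0, 0]]])

```text
time_s: 16.28
position: [0.5216, -0.1226, 0.1091]
tool_rot: [-3.136, -0.171, 0.005]
force: [1.3, 0.2, -1.1]
opening: 0.0282
gripper_force: 30.0
```

>>> jog_arm(plan=[[[0, 0, -2, 0], [0, 0, -4, 0], [0, 0, -5, 0], [0, 0, -5, 0], [0, 0, -5, 0]]])

```text
time_s: 16.7
position: [0.5225, -0.1198, 0.0598]
tool_rot: [-3.136, -0.173, 0.004]
force: [0.1, 0.4, -0.7]
opening: 0.028
gripper_force: 30.0
```

Run:
```python
from h import *
s,f=wf(); p=s["position"]; print(p,s["force"],s["opening"],s["tool_rot"]); save(f,"pics/w10.png")
seg(f,(3,120,50),(18,255,255),(200,100,310,235),p[2]+.004)
for k in("screwdriver_recess","iron_recess"):
  for d in arm.landmark_of(k,f)[:2]: print(k,d["conf"],d["pixel"],wpt(f,*d["pixel"],.022))
m=cv2.inRange(cv2.cvtColor(f["img"],cv2.COLOR_RGB2HSV),(21,150,60),(34,255,255))
N,L,S,C=cv2.connectedComponentsWithStats(m); print(S[S[:,4]>80])
```

```text
[ 0.52246174 -0.11981536  0.05980855] [ 0.07319373  0.41419484 -0.6696458 ] 0.02802978745763014 [-3.13581366 -0.17262106  0.00388838]
mid [ 0.5546 -0.1164] ang 6.6 len 0.0584 wid 0.0298
[[     0      0    512    384 186260]
 [   132     75     61    150   6128]
 [   339    104     64     82   1377]
 [   223    111     71    111   2500]]
```

View pics/w10.png

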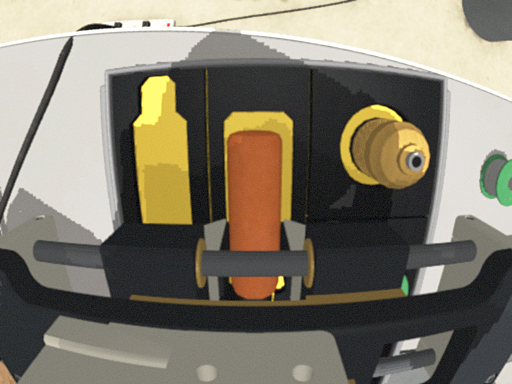

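I've now used all 14 views, so the rest goes by numbers. The driver's handle is over its cut-out (end at row 131, cut-out end at row 112).

Run:
```python
from h import *
s,f=wf(); p=s["position"]; print(p)
m=cv2.inRange(cv2.cvtColor(f["img"],cv2.COLOR_RGB2HSV),(21,150,60),(34,255,255))
u=np.array([np.cos(np.radians(6.6)),np.sin(np.radians(6.6))]); v=np.array([-u[1],u[0]])
for z in (.022,.03):
  ys=np.where(m[100:130,250:268])[0]+100; print("recess end",z,wpt(f,np.percentile(ys,2),259,z)[:2])
  for r in (150,190,215):
    x=np.where(m[r,215:300])[0]+215; a,b=wpt(f,r,x.min(),z)[:2],wpt(f,r,x.max(),z)[:2]; print(r,"recess mid",(a+b)/2,np.linalg.norm(a-b),"lateral err of TCP",((p[:2]-(a+b)/2)@v))
    x=np.where(m[r,130:200])[0]+130; a,b=wpt(f,r,x.min(),z)[:2],wpt(f,r,x.max(),z)[:2]; print("   iron mid",(a+b)/2,np.linalg.norm(a-b))
  print("iron end",wpt(f,76,159,z)[:2])
print("handle end", wpt(f,131,256,p[2]+.004)[:2])
```

```text
[ 0.52376449 -0.12014444  0.06156992]
recess end 0.022 [ 0.59302288 -0.11573664]
150 recess mid [ 0.56893593 -0.11712676] 0.04589682481793021 lateral err of TCP 0.0021941962408244405
   iron mid [ 0.56242924 -0.0502744 ] 0.038668976481331906
190 recess mid [ 0.54115854 -0.12061095] 0.04521447552126995 lateral err of TCP 0.0024626465865443775
   iron mid [ 0.53370075 -0.05331005] 0.038975189344654194
215 recess mid [ 0.5227384 -0.1223473] 0.04567704511813167 lateral err of TCP 0.002070326431337678
   iron mid [ 0.51478003 -0.05561931] 0.03910102011764349
iron end [ 0.61355429 -0.0452347 ]
recess end 0.03 [ 0.59310339 -0.1156047 ]
150 recess mid [ 0.56998648 -0.11693884] 0.04404844850993219 lateral err of TCP 0.002128267538035858
   iron mid [ 0.56374183 -0.05277879] 0.037111683133346236
190 recess mid [ 0.54332775 -0.12028272] 0.043393579072254114 lateral err of TCP 0.002385906738085686
   iron mid [ 0.53617031 -0.05569218] 0.037405564062945165
215 recess mid [ 0.52564944 -0.12194913] 0.04383751987100113 lateral err of TCP 0.002009386265818058
   iron mid [ 0.51801157 -0.05790844] 0.03752632732591531
iron end [ 0.61280795 -0.04794205]
handle end [ 0.5844588  -0.11446349]
```

>>> jog_arm(plan=[[[0.1, -0.2, -1, 0], [0.1, -0.2, -2, 0], [0.1, -0.2, -2.6, 0], [0.1, -0.2, -2.6, 0], [0.1, -0.2, -2.6, 0]]])

```text
time_s: 17.32
position: [0.5236, -0.1222, 0.0341]
tool_rot: [-3.136, -0.172, 0.002]
force: [-0.1, 0.2, -1.2]
opening: 0.0281
gripper_force: 30.0
```

>>> jog_arm(plan=[[[0, 0, 0, 0], [0, 0, 0, 0], [0, 0, 0, 0], [0, 0, 0, 0], [0, 0, 0, 0]]], claw=0.05)

```text
time_s: 17.73
position: [0.5242, -0.1224, 0.035]
tool_rot: [3.137, 0.172, 0.001]
force: [0.2, 0.8, -0.3]
opening: 0.0435
gripper_force: 0.0
```

>>> jog_arm(plan=[[[0, 0, 2, 0], [0, 0, 6, 0], [0, 0, 10, 0], [0, 0, 12, 0], [0, 0, 12, 0]]])

```text
time_s: 18.15
position: [0.5267, -0.1234, 0.1601]
tool_rot: [3.133, 0.172, 0.015]
force: [0.4, -0.3, 0.5]
opening: 0.0438
gripper_force: 0.0
```

Run:
```python
from h import *
s,f=wf(); p=s["position"]; print(p,s["opening"]); save(f,"pics/w11.png")
seg(f,(3,120,50),(18,255,255),(200,100,310,235),.0365)
for k,z in(("screwdriver_grip",.0365),("reel_centre",.0375),("socket_centre",.039)):
  for d in arm.landmark_of(k,f)[:2]: print(k,d["conf"],d["pixel"],wpt(f,*d["pixel"],z))
```

```text
[ 0.52674917 -0.12337187  0.16014591] 0.0438480080384555
mid [ 0.5351 -0.1212] ang 6.1 len 0.0986 wid 0.0294
screwdriver_grip 0.9 [186.2, 255.1] [ 0.52593443 -0.12485106  0.0365    ]
reel_centre 0.61 [162.1, 441.8] [ 0.57676718 -0.32825261  0.0375    ]
reel_centre 0.54 [150.9, 33.9] [0.54137996 0.1365591  0.0375    ]
socket_centre 0.69 [141.4, 337.4] [ 0.57988973 -0.19922457  0.039     ]
```

Driver placed and well seated. Now the iron.

>>> jog_arm(plan=[[[0, 4, 0, 1], [0, 8, 0, 2], [0.1, 12, 0, 2], [0.1, 16, 0, 2], [0.1, 18, 0, 2]]], claw=-0.15)

```text
time_s: 18.77
position: [0.5235, 0.0614, 0.153]
tool_rot: [-3.132, -0.229, 0.006]
force: [-0.0, 0.0, -0.2]
opening: 0.0527
gripper_force: 0.0
```

>>> jog_arm(plan=[[[0.2, 4, 0, 0], [0.2, 8, -2, 0], [0.2, 9.7, -5, 0], [0.2, 9.7, -8, 0], [0.2, 9.7, -8, 0]]])

```text
time_s: 19.18
position: [0.522, 0.1553, 0.0679]
tool_rot: [3.132, 0.23, -0.021]
force: [-1.9, -0.6, -0.9]
opening: 0.0526
gripper_force: 0.0
```

Run:
```python
from h import *
for i in range(2):
    s,f=wf(); p=s["position"]; Rm=R.from_rotvec(s["tool_rot"]).as_matrix(); print(p,s["opening"],np.degrees(np.arctan2(Rm[1,1],Rm[0,1]))%180)
seg(f,(92,80,60),(115,255,255),(190,100,320,240),.0125)
for d in arm.landmark_of("iron_grip",f)[:2]: print(d["conf"],d["pixel"],wpt(f,*d["pixel"],.0125))
```

```text
[0.52196678 0.15525648 0.06794559] 0.05262551122622498 98.41702285663891
[0.52377578 0.15460624 0.07086138] 0.05293425971356978 98.34225048020295
mid [0.5348 0.1557] ang 8.3 len 0.0812 wid 0.0237
0.63 [190.9, 252.9] [0.53427127 0.15710481 0.0125    ]
```

>>> jog_arm(plan=[[[1.1, 0.2, -2, 0], [1.1, 0.2, -4, 0], [1.1, 0.2, -5.6, 0], [1.1, 0.2, -6, 0], [1.1, 0.2, -6, 0]]])

```text
time_s: 19.75
position: [0.5384, 0.1558, 0.0152]
tool_rot: [3.133, 0.224, 0.0]
force: [0.6, 0.1, 0.5]
opening: 0.0527
gripper_force: 0.0
```

>>> jog_arm(plan=[[[0, 0, 0, 0], [0, 0, 0, 0], [0, 0, 0, 0]]])

```text
time_s: 20.0
position: [0.539, 0.1566, 0.0162]
tool_rot: [-3.133, -0.226, -0.004]
force: [-0.9, 0.3, -0.4]
opening: 0.0526
gripper_force: 0.0
```

>>> jog_arm(plan=[[[-0.4, 0, -0.3, 0], [-0.4, 0, -0.65, 0], [-0.4, 0, -0.65, 0], [-0.4, 0, -0.65, 0]]])

```text
time_s: 20.33
position: [0.5338, 0.1566, 0.008]
tool_rot: [3.133, 0.227, -0.001]
force: [0.7, 0.1, -0.2]
opening: 0.053
gripper_force: 0.0
```

>>> jog_arm(plan=[[[0, 0, 0, 0], [0, 0, 0, 0], [0, 0, 0, 0], [0, 0, 0, 0], [0, 0, 0, 0]]], claw=1, force=30)

```text
time_s: 20.75
position: [0.5341, 0.1566, 0.0083]
tool_rot: [3.133, 0.227, 0.0]
force: [0.2, -1.5, 0.0]
opening: 0.0241
gripper_force: 0.2
```

>>> jog_arm(plan=[[[0, 0, 0, 0], [0, 0, 0, 0], [0, 0, 0, 0]]])

```text
time_s: 21.0
position: [0.5341, 0.1566, 0.0083]
tool_rot: [3.133, 0.226, 0.0]
force: [0.2, 0.3, 0.8]
opening: 0.0221
gripper_force: 30.0
```

>>> jog_arm(plan=[[[0, 0, 3, 0], [0, 0, 7, 0], [0, 0, 10, 0], [0, 0, 10, 0], [0, 0, 10, 0]]])

```text
time_s: 21.42
position: [0.5351, 0.1568, 0.11]
tool_rot: [-3.133, -0.227, -0.006]
force: [0.1, 0.4, -1.3]
opening: 0.0223
gripper_force: 30.0
```

Run:
```python
from h import *
for i in range(2): s,f=wf(); p=s["position"]; print(p,s["opening"],s["force"],s["moment"])
seg(f,(92,80,40),(115,255,255),(190,100,320,240),p[2]+.003)
for d in arm.landmark_of("iron_grip",f)[:2]: print(d["conf"],d["pixel"],wpt(f,*d["pixel"],p[2]+.003))
print(arm.regions_of("iron_grip",f)[0]["extent"])
```

```text
[0.53507672 0.15680056 0.11002524] 0.022259552935392658 [ 0.10719719  0.3654131  -1.30204217] [-0.01500206  0.05093024  0.00399199]
[0.53389428 0.15658377 0.10834411] 0.022057775454015653 [ 0.23046744 -0.16913021 -1.4907528 ] [ 0.02508045  0.04800515 -0.03597412]
mid [0.5538 0.1592] ang 8.1 len 0.041 wid 0.0243
0.88 [240.0, 253.0] [0.53284076 0.15702034 0.11134411]
[231.3, 24.0, 280.3, 301.8]
```

Iron is held right at its point. Carrying it over.

>>> jog_arm(plan=[[[-0.8, -4, 0, -1], [-1.6, -8, 0, -1.5], [-2.4, -12, 0, -1.5], [-3.2, -16, 0, -1.5], [-3.6, -18, 0, -1.5]]])

```text
time_s: 22.03
position: [0.4963, -0.0267, 0.1069]
tool_rot: [3.136, 0.183, -0.005]
force: [1.5, 0.5, -0.7]
opening: 0.0217
gripper_force: 30.0
```

>>> jog_arm(plan=[[[-0.9, -3.6, 0, 0], [-0.9, -3.6, -2, 0], [-0.9, -3.6, -4.5, 0], [-0.9, -3.6, -4.5, 0], [-0.9, -3.6, -4.5, 0]]])

```text
time_s: 22.45
position: [0.4876, -0.0591, 0.0617]
tool_rot: [-3.135, -0.185, 0.007]
force: [1.0, 0.6, -1.2]
opening: 0.022
gripper_force: 30.0
```

Run:
```python
from h import *
for i in range(3): s,f=wf(); p=s["position"]; print(p,s["force"])
seg(f,(92,80,40),(115,255,255),(190,100,320,240),p[2]+.004)
hsv=cv2.cvtColor(f["img"],cv2.COLOR_RGB2HSV); m=cv2.inRange(hsv,(21,150,60),(34,255,255)); m[:,:190]=0; m[:,330:]=0
ys,xs=np.where(m); print(ys.min(),xs.min(),xs.max())
u=np.array([np.cos(np.radians(6.6)),np.sin(np.radians(6.6))]); v=np.array([-u[1],u[0]])
for z in (.022,.03):
  e=np.percentile(ys,.5); print("end",e,wpt(f,e,np.median(xs[ys<=e+3]),z)[:2])
  for r in (150,170,190,210):
    x=np.where(m[r])[0]
    if len(x): a,b=wpt(f,r,x.min(),z)[:2],wpt(f,r,x.max(),z)[:2]; print(r,x.min(),x.max(),"mid",(a+b)/2,np.linalg.norm(a-b),"lat err",((p[:2]-(a+b)/2)@v))
save(f,"pics/w12.png")
```

```text
[ 0.48761007 -0.05909132  0.06174389] [ 0.9815505   0.64625206 -1.16286215]
[ 0.48873106 -0.05912038  0.06289044] [ 1.08586397  0.60687619 -1.20792966]
[ 0.48941517 -0.0591224   0.06363668] [ 0.98356686  0.34631652 -0.62782018]
mid [ 0.5097 -0.0569] ang 7.3 len 0.0409 wid 0.0242
35 225 329
end 39.0 [ 0.61015706 -0.05132112]
150 226 329 mid [ 0.53615774 -0.07001283] 0.07102950684085527 lat err 0.016190709553413986
170 226 329 mid [ 0.52223262 -0.07190565] 0.07201943391080251 lat err 0.01647047385650577
190 226 329 mid [ 0.50792104 -0.0739043 ] 0.07326413135085 lat err 0.01681094392886876
210 227 329 mid [ 0.49311234 -0.07639084] 0.07406777167965703 lat err 0.01757893659538011
end 39.0 [ 0.60818979 -0.05130549]
150 226 329 mid [ 0.5371413  -0.06925183] 0.06819710488422662 lat err 0.015547806734551323
170 226 329 mid [ 0.52377147 -0.07106918] 0.0691475572134 lat err 0.015816415040724174
190 226 329 mid [ 0.51003059 -0.07298812] 0.07034262058415147 lat err 0.016143308387835533
210 227 329 mid [ 0.4958124  -0.07537551] 0.07111421461922823 lat err 0.016880676261524136
```

Run:
```python
from h import *
s,f=wf(); p=s["position"]; print(p)
hsv=cv2.cvtColor(f["img"],cv2.COLOR_RGB2HSV); m=cv2.inRange(hsv,(21,150,60),(34,255,255)); m[:,:190]=0
N,L,S,C=cv2.connectedComponentsWithStats(m); print(S[S[:,4]>60])
u=np.array([np.cos(np.radians(6.6)),np.sin(np.radians(6.6))]); v=np.array([-u[1],u[0]])
for r in (60,80,100,130,150,170,190,210):
    x=np.where(m[r,:300])[0]; g=np.split(x,np.where(np.diff(x)>3)[0]+1); print(r,[(q[0],q[-1]) for q in g if len(q)])
    a=x.min(); print("   left edge lateral from TCP",(wpt(f,r,a,.026)[:2]-p[:2])@v)
for (r,c) in ((36,240),(36,250),(36,260)): print((wpt(f,r,c,.026)[:2]-p[:2])@u)
```

```text
[ 0.48974428 -0.05913     0.0640203 ]
[[     0      0    512    384 189065]
 [   225     37     21    182   1758]
 [   264     36     24    184   2120]
 [   316     76     67    149   2373]
 [   422     81     42     74    558]
 [   397    199     65     44    418]]
60 [(np.int64(236), np.int64(245)), (np.int64(265), np.int64(276))]
   left edge lateral from TCP 0.012199534508752314
80 [(np.int64(226), np.int64(237)), (np.int64(272), np.int64(285))]
   left edge lateral from TCP 0.01870073416337603
100 [(np.int64(226), np.int64(236)), (np.int64(273), np.int64(286))]
   left edge lateral from TCP 0.018705506615861935
130 [(np.int64(225), np.int64(236)), (np.int64(273), np.int64(286))]
   left edge lateral from TCP 0.019484776900258967
150 [(np.int64(226), np.int64(237)), (np.int64(272), np.int64(285))]
   left edge lateral from TCP 0.01896678050040675
170 [(np.int64(226), np.int64(233)), (np.int64(276), np.int64(285))]
   left edge lateral from TCP 0.019175520826644855
190 [(np.int64(226), np.int64(232)), (np.int64(277), np.int64(284))]
   left edge lateral from TCP 0.019449216579166914
210 [(np.int64(227), np.int64(232)), (np.int64(276), np.int64(284))]
   left edge lateral from TCP 0.01908596985675507
0.12213083039813616
0.12208189393086673
0.12211075136620414
```

Aligned within 2 mm, so I'll lower and release.

>>> jog_arm(plan=[[[-0.2, -0.1, -1, 0], [-0.2, -0.1, -2, 0], [-0.2, -0.1, -2.8, 0], [-0.2, -0.1, -2.8, 0], [-0.2, -0.1, -2.8, 0]]])

```text
time_s: 23.07
position: [0.4869, -0.0602, 0.0349]
tool_rot: [-3.136, -0.186, 0.002]
force: [0.4, -0.2, -0.8]
opening: 0.0224
gripper_force: 30.0
```

>>> jog_arm(plan=[[[0, 0, 0, 0], [0, 0, 0, 0], [0, 0, 0, 0], [0, 0, 0, 0], [0, 0, 0, 0]]], claw=0.15)

```text
time_s: 23.48
position: [0.4872, -0.0604, 0.0355]
tool_rot: [3.136, 0.185, 0.001]
force: [-0.8, 0.3, 0.1]
opening: 0.0388
gripper_force: 0.0
```

>>> jog_arm(plan=[[[0, 0, 2, 0], [0, 0, 6, 0], [0, 0, 10, 0], [0, 0, 12, 0], [0, 0, 12, 0]]])

```text
time_s: 23.9
position: [0.4898, -0.0611, 0.1602]
tool_rot: [3.133, 0.185, 0.015]
force: [1.2, 0.1, 0.1]
opening: 0.0392
gripper_force: 0.0
```

Run:
```python
from h import *
for i in range(3): s,f=wf()
p=s["position"]; print(p,s["opening"])
seg(f,(92,80,40),(115,255,255),(190,100,320,240),.0345)
for k,z in(("iron_grip",.0345),("screwdriver_grip",.0365),("socket_centre",.039)):
  for d in arm.landmark_of(k,f)[:2]: print(k,d["conf"],d["pixel"],wpt(f,*d["pixel"],z))
```

```text
[ 0.48723432 -0.06046363  0.15582799] 0.03904964442999233
mid [ 0.48   -0.0612] ang 6.6 len 0.0963 wid 0.0226
iron_grip 0.55 [182.0, 254.9] [ 0.49021515 -0.06080459  0.0345    ]
screwdriver_grip 0.75 [154.7, 323.6] [ 0.52549838 -0.1231384   0.0365    ]
socket_centre 0.94 [113.9, 404.0] [ 0.57943644 -0.20047622  0.039     ]
```

>>> jog_arm(plan=[[[0, 4, 2, 0], [0, 8, 4, 0], [0, 12, 5, 0], [0, 16, 5, 0], [0, 20, 5, 0]]])

```text
time_s: 24.62
position: [0.4869, 0.1393, 0.2052]
tool_rot: [3.136, 0.184, 0.0]
force: [1.1, -0.5, -0.3]
opening: 0.0392
gripper_force: 0.0
```

>>> jog_arm(plan=[[[0, 3, 0, 0], [0, 3, 0, 0], [0, 3, 0, 0]]])

```text
time_s: 24.87
position: [0.4863, 0.1689, 0.2039]
tool_rot: [3.135, 0.191, -0.004]
force: [0.3, -0.2, -0.8]
opening: 0.0391
gripper_force: 0.0
```

Run:
```python
from h import *
t=arm.grab_frame("top")
for n in("iron_grip","screwdriver_grip","reel_centre","socket_centre","wire_spool_centre","stubby_centre"):
    z=Z[n]+(.02 if n[:2] in("re","so") else .022 if n[:2] in ("ir","sc") else 0)
    print(n,[(round(d["conf"],2),np.round(pt(t,*d["pixel"],z)[:2],4).tolist()) for d in arm.landmark_of(n,t)[:3]])
hsv=cv2.cvtColor(t["img"],cv2.COLOR_RGB2HSV)
def sg(lo,hi,box,z):
    m=cv2.inRange(hsv,lo,hi); l,tp,r,b=box; ys,xs=np.where(m[tp:b,l:r]); P=np.array([pt(t,y+tp,x+l,z)[:2] for y,x in zip(ys,xs)]); print(len(P),(P.min(0)+P.max(0))/2,np.ptp(P,axis=0))
sg((50,60,20),(88,255,255),(300,165,338,205),.055)
sg((8,60,40),(21,255,255),(300,140,335,170),.058)
```

```text
iron_grip []
screwdriver_grip [(0.76, [0.5176, -0.1232]), (0.25, [0.4714, -0.2081])]
reel_centre [(0.66, [0.3377, -0.3923]), (0.58, [0.4676, -0.2126]), (0.57, [0.5665, -0.3405])]
socket_centre []
wire_spool_centre [(0.65, [0.5794, 0.4306])]
stubby_centre [(0.64, [0.4708, 0.422])]
271 [ 0.47356443 -0.20480867] [0.0575843  0.05749697]
175 [ 0.56013018 -0.18902519] [0.07792965 0.08511395]
```

```bash
python3 -c "
from rig import arm
print(arm.job_done())"
```

```text
the job is handed in; nothing more can be done
None
```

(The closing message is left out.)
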